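# Swing the bench lamp over the drawer front with the finger hole

### The arm

A 6-joint arm with a two-finger parallel gripper is mounted at the origin on the work surface. World frame = base frame: x ahead of the robot, y to its left, z up, the work surface at z = 0. Lengths are in m, angles in degrees, forces in N, time in s.
With the tool pointing down it reaches from about 0.375 to 0.9 m from the base axis. Payload 3.1 kg.
Tool frame: the origin (TCP) lies on the centre line of the jaws, within the pads' length; the fingertips stand 22 mm ahead of it and the grasp point (between the pads) lies 3 mm ahead of it; y points along the fingers, z is the direction in which the jaws open and shut, and the axes are right-handed (so a half turn about y gives the same grasp; the last joint's range is limited). The gripper opens to 87 mm and grips with 3 to 60 N. Pads are 19 mm wide; open, the fingers measure 117 mm over their backs; the gripper's body (75 mm by 190 mm) begins 51 mm behind the grasp point.
Start: joints at [-79.269, 30.224, 82.088, -0, 67.689, -10.227], TCP at [0.224, -0.584, 0.245] pointing down, gripper open.
Joint ranges: [-176.69, 176.69], [-43.24, 126.21], [12.49, 139.97], [-82, 262], [0, 151.66], [-163.58, 163.58]. Speed limits (degrees/s): [159.86, 159.86, 180, 180, 180, 180].

### API

Orientations are given as a 3x3 rotation matrix whose columns are the frame's x, y, z axes.
In Python, from rig import bot gives the robot as it stands.
- The arm moves only by the tool jog_arm, never from a script. Its argument "motion" is one flat list of numbers, 6 for each row, row after row: the shift along the tool's x, y, z in mm, then the turn, a rotation vector about the tool's x, y, z in degrees. A call has 1 to 20 rows; each row is the pose to reach, as a shift and turn from the pose commanded when the call began, along the tool's axes at that moment; what a row does not reach only later rows make up. A row lasts 1/8 s, in which the tool goes at most 62.5 mm and 10.7 degrees, less where a joint would pass 70% of its speed; a pose out of reach is approached as far as the arm can. A call with a gripper value outside its range is refused whole. "gripper" is the opening, from 0 (shut) to 1 (fully open), set as the call begins (left out, the last holds). The fingers move at their own pace and stop on an object; the grip force is fixed at half the most. Time passes only in rows, so rows that repeat a pose let the fingers close. It gives the time, the measured TCP pose, the force and the opening at its end, in the units of the state.
- bot.read_state(): the state, without advancing time (a new reading comes with each control period).
- bot.capture(name): name is "side" or "top"; returns (picture, depth): 480x640x3 uint8, red, green, blue; 480x640 float32, m along the optical axis (not along the pixel's ray), 0 where there is no reading.
- bot.get_calibration(name): a dict with "mtx" (3x3 intrinsics, pixels), "pose" (4x4, takes a point from camera to world coordinates). Camera axes: x right, y up, looking along -z (the intrinsics and any distortion apply to the point x, -y, -z); pixel columns grow to the right and rows downward; lengths in m; the calibration is good to about 2 mm. A picture is of the moment at which its call begins. get_calibration takes no time and is no camera call.
- bot.hand_in(): hands the job in, once; it reports no verdict.
The state is a dict: "time_s": time; "joint_positions": joint angles; "qvel": joint speeds; "tau": joint torques, N m; "position": TCP position; "tcp_rot": TCP orientation; "force": force on the tool from outside, world axes, zero at the start; "moment": the same for the moment, N m; "opening": opening from 0.0 (shut) to 1.0 (fully open).
Only numpy, scipy, OpenCV 4.12 (cv2) and the standard library are available. Lean on these libraries where they do the work, as an engineer would, in place of code of your own. Each camera call takes 0.05 s, during which the arm holds its last target.

### The job

On the joiner's bench, swing the arm of the bench lamp until the lamp head is straight above the round finger hole of the one small drawer front that has such a hole (the other two have a slot or a wooden knob). Then let go of the lamp so that the arm stays there. Leave that drawer front lying where it is.

Things in the scene. Friction and masses are not known exactly. Their poses are not given: they have to be found in the camera images.
- lamp_arm (a joint): angle (rad) of the lamp's level aluminium arm about its upright post (fixed to the bench). At 0 the arm points roughly at the robot (the base may be turned up to 0.12 rad); + moves the head to the robot's right (-y), counterclockwise from above. Range -1.25 to 1.25, starts parked at the robot's left, -1.05 to -0.8. Friction holds it: 0.45 N m, 1.6 N at the knob; it stays where released.
- lamp_knob (a point): the upright black round knob on the lamp head: 22 mm diameter, 46 mm tall, 280 mm from the pivot axis, turning with the arm. This point is on its axis, 230 mm above the bench, 20 mm below its top, 26 mm above the head's top. The head, centred under it, is a grey disc of 86 mm diameter, 26 mm high, underside about 175 mm above the bench. Grip the knob from above or push it sideways.
- lamp_pivot (a point): the upright axis about which the lamp's arm turns, 190 mm above the bench at the top of the fixed post (24 mm thick, on a grey disc base 116 mm wide, 22 mm high, beyond the drawer fronts). The black joint reaches 210 mm high; the arm bar from here to the head is 20 mm wide, its top 202 mm above the bench.
- finger_hole (a point): centre of the round through hole (36 mm) in the middle of the wanted drawer front, 18 mm above the bench at its upper face. The front is a loose plain plywood board, 130 x 90 x 18 mm, lying flat under the head's arc (hole within 15 mm of it), in one of three places. The two other fronts, same size and wood, have a 19 x 56 mm slot or a 32 mm wide wooden knob. The head passes freely above all.

How it is judged (in metres and radians):
At the end, for the whole second after the job is handed in: The middle of the lamp head is above the finger hole, within 45 mm measured level (about 9 degrees of the arm), and the arm is at rest, released (horizontal distance between lamp_knob and finger_hole below 0.045 m and velocity of joint lamp_arm between -0.05 and 0.05 rad/s); the robot touches nothing.
It fails at once if the drawer front with the finger hole is shifted by more than 20 mm (distance of finger_hole from where it was at the start of the episode above 0.02 m).
It also fails if it takes over 43 s, if anything falls off the work surface, if the arm or the gripper's body presses on something with over 40 N, if the wrist force passes 120 N, or if a joint passes its speed limit or range.

## Working session

There is one attempt and no reset: what is moved stays moved. The work goes in short steps, Python scripts to look and compute and a tool call to move; the robot and the scene stay as the last step left them, time stands still between calls to the robot, and variables do not carry over. Pictures are saved under pics/ and viewed, and the job is handed in when it is done.

Besides the shell and the picture viewer there is one more tool, called by a JSON object that holds its "method" and its "body", one argument or row to a line. jog_arm: Moves the arm, as the interface text tells. Its arguments: {"type":"object","properties":{"motion":{"type":"array","items":{"type":"number"}},"gripper":{"type":"number"}},"required":["motion"]}

```bash
ls; mkdir -p pics
python3 - <<'E'
from rig import bot
import cv2,numpy as np
s=bot.read_state();print(s)
for n in("top","side"):
    im,d=bot.capture(n);cv2.imwrite(f"pics/{n}0.png",im[:,:,::-1]);np.save(f"pics/{n}0d.npy",d)
    print(n,bot.get_calibration(n))
E
```

```text
pics
{'time_s': 0.0, 'joint_positions': array([-7.92682321e+01,  3.02781066e+01,  8.21547332e+01, -5.89301084e-04,
        6.76877418e+01, -1.02270883e+01]), 'qvel': array([-0.05966255, -0.07304734, -0.03385059, -0.00053399,  0.02066791,
       -0.06491329]), 'tau': array([-1.37062848e-04, -4.40046716e+01, -1.76591885e+01,  6.31449977e-02,
        5.82783530e-02, -1.60531031e-04]), 'position': array([ 0.22346238, -0.58297533,  0.24358996]), 'tcp_rot': array([[-9.33836201e-01, -4.01238973e-04,  3.57700697e-01],
       [-3.57700737e-01,  2.06596379e-03, -9.33833987e-01],
       [-3.64306099e-04, -9.99997785e-01, -2.07279525e-03]]), 'force': array([0.08537565, 0.58033599, 0.21223325]), 'moment': array([ 0.02264845, -0.00276587, -0.02252114]), 'opening': 1.001207919417018}
top {'mtx': array([[445.64844788,   0.        , 322.38026474],
       [  0.        , 445.64844788, 237.95384152],
       [  0.        ,   0.        ,   1.        ]]), 'pose': array([[-0.19449254,  0.95796482, -0.21089347,  0.44655936],
       [-0.98089452, -0.18899748,  0.04610732, -0.05276848],
       [ 0.00431085,  0.21583178,  0.97642105,  0.799996  ],
       [ 0.        ,  0.        ,  0.        ,  1.        ]])}
side {'mtx': array([[584.1657642 ,   0.        , 322.89277467],
       [  0.        , 584.1657642 , 240.7101105 ],
       [  0.        ,   0.        ,   1.        ]]), 'pose': array([[-0.97274162,  0.13618695, -0.18768819,  0.43712693],
       [-0.23171323, -0.60258453,  0.76367589,  0.60927333],
       [-0.00909531,  0.78634916,  0.61771537,  0.70006082],
       [ 0.        ,  0.        ,  0.        ,  1.        ]])}
```

View pics/top0.png

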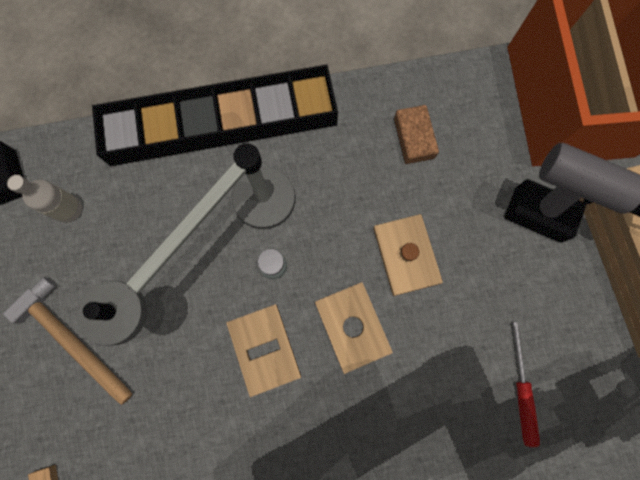

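View pics/side0.png

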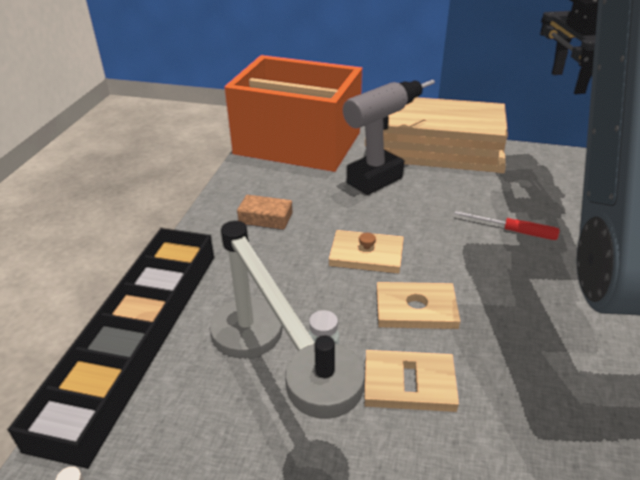

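The top view shows the lamp joint at about (247,156), the head at (108,312) with its knob leaning to (93,311), the slot front at (263,350), the round-hole front at (353,327) and the knob front at (410,252). The side view agrees: hole (417,300), lamp knob (324,355), joint (234,232).

```bash
cat > h.py <<'E'
import cv2,numpy as np
from rig import bot
def ray(n,p,z):
    c=bot.get_calibration(n);K=c["mtx"];T=c["pose"]
    d=T[:3,:3]@np.array([(p[0]-K[0,2])/K[0,0],-(p[1]-K[1,2])/K[1,1],-1]);o=T[:3,3]
    return o+d*(z-o[2])/d[2]
def blob(mask,seed,r=60):
    n,l,st,ce=cv2.connectedComponentsWithStats(mask.astype(np.uint8))
    best=[i for i in range(1,n) if st[i,4]>30]
    i=min(best,key=lambda i:np.hypot(*(ce[i]-seed)))
    return ce[i],st[i]
E
python3 - <<'E'
from h import *
t=cv2.imread("pics/top0.png");s=cv2.imread("pics/side0.png")
for n,im,hs,ks,js in(("top",t,(353,327),(98,311),(247,157)),("side",s,(417,300),(324,357),(234,235))):
    hsv=cv2.cvtColor(im,cv2.COLOR_BGR2HSV)
    x,y=hs;w=22
    notwood=(hsv[:,:,1]<60)
    m=np.zeros(notwood.shape,bool);m[y-w:y+w,x-w:x+w]=notwood[y-w:y+w,x-w:x+w]
    c,st=blob(m,hs);print(n,"hole",c,st,ray(n,c,.018),ray(n,c,.009))
    dark=hsv[:,:,2]<28
    for nm,sd,z in(("knob",ks,.23),("joint",js,.2)):
        c,st=blob(dark,sd);print(n,nm,c,st,ray(n,c,z))
    d=np.load(f"pics/{n}0d.npy")
    print(d[hs[1],hs[0]])
E
```

```text
top hole [352.51298701 326.58116883] [343 317  20  20 308] [ 0.45210724 -0.11020232  0.018     ] [ 0.4521711  -0.11086333  0.009     ]
top knob [ 99.77445652 310.86413043] [ 84 303  31  17 368] [0.53162802 0.21414801 0.23      ]
top joint [247.93867925 158.44339623] [234 145  27  29 424] [0.7113876 0.0009405 0.2      ]
0.78236055
side hole [416.13483146 304.14606742] [408 301  17   7  89] [ 0.45419827 -0.10247448  0.018     ] [ 0.45442353 -0.11186621  0.009     ]
side knob [192.27027027 285.16216216] [189 280   8  13  37] [0.71187359 0.14582923 0.23      ]
side joint [209.22580645 257.61290323] [206 248   7  20  31] [0.72918103 0.0603143  0.2       ]
0.99414915
```

Run:
```python
from h import *
s=cv2.imread("pics/side0.png");g=cv2.cvtColor(s,cv2.COLOR_BGR2HSV)[:,:,2]
for thr in (40,):
  for nm,(x0,y0,x1,y1),z in(("knob",(308,332,342,380),.227),("joint",(218,220,252,252),.2)):
    m=np.zeros(g.shape,bool);m[y0:y1,x0:x1]=g[y0:y1,x0:x1]<thr
    ys,xs=np.nonzero(m);print(nm,xs.min(),xs.max(),ys.min(),ys.max(),ray("side",((xs.min()+xs.max())/2,(ys.min()+ys.max())/2),z))
hsv=cv2.cvtColor(s,cv2.COLOR_BGR2HSV);w=hsv[280:320,395:440,1]<80
ys,xs=np.nonzero(w);print("hole",xs.min()+395,xs.max()+395,ys.min()+280,ys.max()+280)
# head centre via ellipse? target
P=np.array([.711,.001]);H=np.array([.452,-.110]);u=(H-P)/np.linalg.norm(H-P)
print(np.linalg.norm(H-P),P+.28*u)
st=bot.read_state();R=st["tcp_rot"];p=st["position"]
for q in ([.532,.214,.31],[.532,.214,.237]):print(R.T@(np.array(q)-p)*1000)
```

```text
knob 316 333 345 376 [0.53252073 0.2201644  0.227     ]
joint 223 246 223 250 [0.7121523  0.00907675 0.2       ]
hole 395 439 280 308
0.2817836049169646 [ 0.45363939 -0.1092974 ]
[-573.23294913  -64.90833652 -634.05980878]
[-573.20724116    8.09152723 -633.92113075]
```

{"method": "jog_arm", "body": {
  "motion": [0,-35,0,0,0,0,0,-65,0,0,0,0,-36,-65,-40,0,-7,0,-72,-65,-79,0,-14,0,-108,-65,-119,0,-20,0,-143,-65,-158,0,-27,0,-179,-65,-198,0,-34,0,-215,-65,-238,0,-41,0,-251,-65,-277,0,-48,0,-287,-65,-317,0,-55,0,-322,-65,-357,0,-61,0,-358,-65,-396,0,-68,0,-394,-65,-436,0,-75,0,-430,-65,-475,0,-82,0,-466,-65,-515,0,-89,0,-502,-65,-555,0,-95,0,-537,-65,-594,0,-102,0,-560,-65,-620,0,-107,0,-573,-65,-634,0,-109,0,-573,-65,-634,0,-109,0],
  "gripper": 1.0
}}

```text
time_s: 2.6
position: [0.5318, 0.2138, 0.3091]
tcp_rot: [[0.643, -0.001, 0.766], [-0.766, -0.001, 0.643], [-0.0, -1.0, -0.001]]
force: [0.1, 0.8, -0.8]
opening: 1.001
```

Run:
```python
from h import *
im,d=bot.capture("side");cv2.imwrite("pics/side1.png",im[:,:,::-1])
```

```text
(no output)
```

View pics/side1.png

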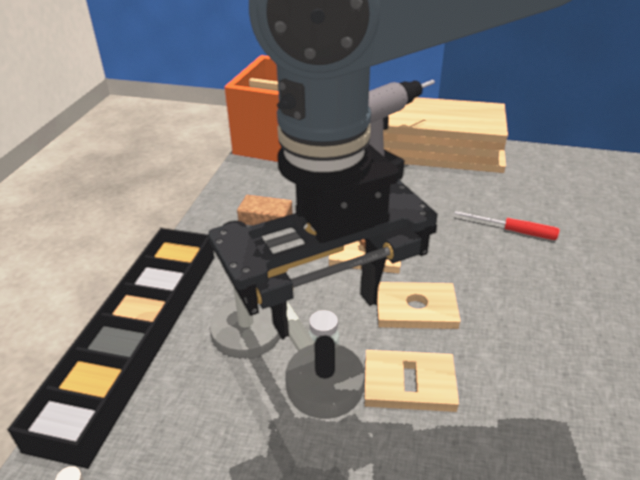

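The open fingers, tips at (281,333) and (370,302), straddle the knob, top at (325,343). Next I go down 72 mm and close.

{"method": "jog_arm", "body": {
  "motion": [0,25,0,0,0,0,0,50,0,0,0,0,0,66,0,0,0,0,0,72,0,0,0,0,0,72,0,0,0,0],
  "gripper": 1.0
}}

```text
time_s: 3.28
position: [0.532, 0.213, 0.2376]
tcp_rot: [[0.642, -0.0, 0.767], [-0.767, -0.0, 0.642], [0.0, -1.0, -0.0]]
force: [0.1, -0.9, 0.2]
opening: 0.998
```

{"method": "jog_arm", "body": {
  "motion": [0,0,0,0,0,0,0,0,0,0,0,0,0,0,0,0,0,0,0,0,0,0,0,0,0,0,0,0,0,0,0,0,0,0,0,0,0,0,0,0,0,0,0,0,0,0,0,0],
  "gripper": 0.0
}}

```text
time_s: 4.28
position: [0.5322, 0.2137, 0.2376]
tcp_rot: [[0.642, 0.001, 0.767], [-0.767, 0.001, 0.642], [-0.0, -1.0, 0.001]]
force: [0.7, 0.6, -0.0]
opening: 0.245
```

Opening is 0.245, about 21 mm, so the 22 mm knob is held. The tool's +x points at the pivot. I take the first 29° of the arc and then check forces.

{"method": "jog_arm", "body": {
  "motion": [0,0,-10,0,-2,0,1,0,-24,0,-5,0,3,0,-44,0,-9,0,7,0,-63,0,-13,0,12,0,-82,0,-17,0,19,0,-100,0,-21,0,26,0,-118,0,-25,0,33,0,-131,0,-28,0,35,0,-136,0,-29,0,35,0,-136,0,-29,0],
  "gripper": 0.0
}}

```text
time_s: 5.52
position: [0.4524, 0.0978, 0.2376]
tcp_rot: [[0.933, 0.005, 0.359], [-0.359, -0.002, 0.933], [0.006, -1.0, -0.0]]
force: [4.9, -2.8, -6.8]
opening: 0.244
```

{"method": "jog_arm", "body": {
  "motion": [0,0,-10,0,-2,0,1,0,-24,0,-5,0,3,0,-44,0,-9,0,7,0,-63,0,-13,0,12,0,-82,0,-17,0,19,0,-100,0,-21,0,26,0,-118,0,-25,0,35,0,-136,0,-29,0,45,0,-153,0,-33,0,56,0,-169,0,-37,0,69,0,-184,0,-41,0,75,0,-191,0,-43,0,79,0,-195,0,-44,0,79,0,-195,0,-44,0,79,0,-195,0,-44,0],
  "gripper": 0.0
}}

```text
time_s: 7.4
position: [0.4601, -0.1105, 0.2377]
tcp_rot: [[0.922, 0.015, -0.387], [0.387, 0.002, 0.922], [0.014, -1.0, -0.004]]
force: [17.0, 6.1, -12.2]
opening: 0.245
```

The knob is now about 8 mm from over the hole, with a 17 N radial pull. I ease the tool 6 mm towards the pivot, then open.

{"method": "jog_arm", "body": {
  "motion": [3,0,0,0,0,0,6,0,0,0,0,0,6,0,0,0,0,0],
  "gripper": 0.0
}}

```text
time_s: 7.78
position: [0.4597, -0.1089, 0.2375]
tcp_rot: [[0.921, 0.001, -0.39], [0.39, -0.0, 0.921], [0.0, -1.0, -0.001]]
force: [3.1, -0.5, -1.8]
opening: 0.243
```

{"method": "jog_arm", "body": {
  "motion": [0,0,0,0,0,0,0,0,0,0,0,0,0,0,0,0,0,0,0,0,0,0,0,0,0,0,0,0,0,0,0,0,0,0,0,0,0,0,0,0,0,0,0,0,0,0,0,0],
  "gripper": 1.0
}}

```text
time_s: 8.78
position: [0.4594, -0.1088, 0.2375]
tcp_rot: [[0.921, -0.0, -0.39], [0.39, 0.0, 0.921], [-0.0, -1.0, 0.0]]
force: [1.1, -0.6, -1.7]
opening: 0.983
```

{"method": "jog_arm", "body": {
  "motion": [0,-20,0,0,0,0,0,-45,0,0,0,0,0,-80,0,0,0,0,-35,-80,-35,0,0,0,-70,-80,-75,0,0,0,-105,-80,-110,0,0,0,-140,-80,-150,0,0,0,-175,-80,-185,0,0,0,-210,-80,-220,0,0,0,-245,-80,-260,0,0,0,-280,-80,-295,0,0,0,-294,-80,-310,0,0,0,-294,-80,-310,0,0,0,-294,-80,-310,0,0,0],
  "gripper": 1.0
}}

```text
time_s: 10.52
position: [0.3925, -0.4462, 0.3068]
tcp_rot: [[0.952, -0.06, -0.301], [0.299, -0.046, 0.953], [-0.071, -0.997, -0.025]]
force: [-0.5, -1.1, 1.0]
opening: 1.0
```

Run:
```python
from h import *
for n in("top","side"):
    im,d=bot.capture(n);cv2.imwrite(f"pics/{n}2.png",im[:,:,::-1])
t=cv2.imread("pics/top2.png");g=cv2.cvtColor(t,cv2.COLOR_BGR2HSV)[:,:,2]
n,l,st,ce=cv2.connectedComponentsWithStats((g<28).astype(np.uint8))
for i in range(1,n):
    if 100<st[i,4]<1500: print(ce[i],st[i],ray("top",ce[i],.23))
```

```text
[  7.74349442 171.56877323] [  0 142  23  62 807] [0.74193872 0.31924306 0.23      ]
[245.75907591 156.90429043] [235 144  26  30 303] [0.70092913 0.00081329 0.23      ]
[634.66920152 327.76806084] [626 313  14  34 263] [ 0.38015857 -0.44254642  0.23      ]
```

View pics/top2.png

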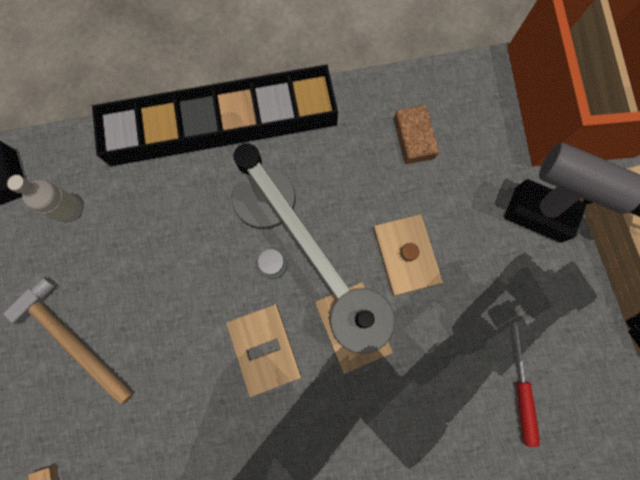

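View pics/side2.png

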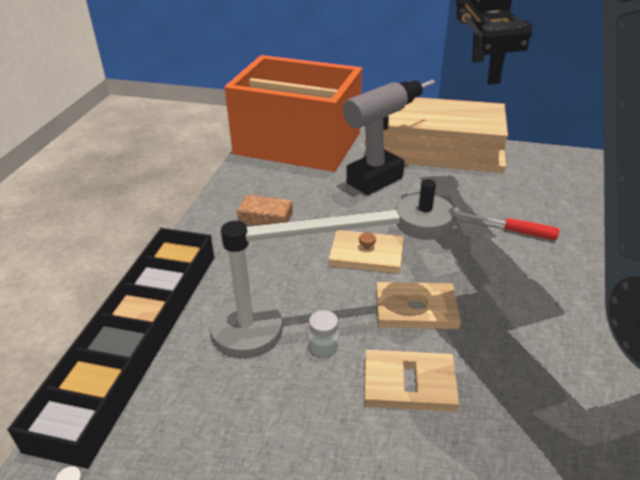

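The lamp head at (362,320) in the top view now covers the round-hole front, and its knob is at (365,319). In the side view the front has not moved, with its hole still at (417,302). I check the knob position and that the arm is at rest.

Run:
```python
from h import *
H=np.array([.452,-.110])
t=cv2.imread("pics/top2.png");g=cv2.cvtColor(t,cv2.COLOR_BGR2HSV)[:,:,2]
m=np.zeros(g.shape,bool);m[305:335,350:382]=g[305:335,350:382]<45
ys,xs=np.nonzero(m);c=((xs.min()+xs.max())/2,(ys.min()+ys.max())/2);p=ray("top",c,.23)
print(c,p,np.linalg.norm(p[:2]-H))
p=ray("side",(428,196),.23);print(p,np.linalg.norm(p[:2]-H))
# head top disc
p=ray("top",(362,320),.19);print(p)
a=cv2.imread("pics/side0.png")[275:330,370:465].astype(int);b=cv2.imread("pics/side2.png")[345:412,360:462]
s=bot.read_state();print(s["time_s"],np.round(s["qvel"],2),s["joint_positions"].round(1),s["force"].round(1))
```

```text
(np.float64(364.0), np.float64(319.0)) [ 0.45695294 -0.11078771  0.23      ] 0.005015188064444374
[ 0.45653653 -0.10652455  0.23      ] 0.005714795096809611
[ 0.45691009 -0.11193023  0.19      ]
10.625 [ 0.27 -0.56  0.59  0.36  0.28  0.05] [ -57.3   24.3   82.1   -4.5   73.2 -163.5] [ 0.8 -0.1 -0.6]
```

Both views put the knob about 5 mm from the hole centre. However, the last joint is at -163.5°, right next to its range limit, so I turn the tool back before handing in.

{"method": "jog_arm", "body": {
  "motion": [0,0,0,0,10,0,0,0,0,0,20,0,0,0,0,0,30,0,0,0,0,0,40,0,0,0,0,0,40,0,0,0,0,0,40,0,0,0,0,0,40,0]
}}

```text
time_s: 11.5
position: [0.3926, -0.446, 0.3071]
tcp_rot: [[0.923, -0.06, 0.38], [-0.383, -0.046, 0.923], [-0.038, -0.997, -0.065]]
force: [-0.4, -0.2, 0.7]
opening: 1.002
```

Run:
```python
from h import *
s=bot.read_state();print(s["time_s"],s["position"],np.round(s["qvel"],2),s["joint_positions"].round(1),s["force"].round(1))
H=np.array([.452,-.110])
im,_=bot.capture("top");t=im[:,:,::-1].copy();cv2.imwrite("pics/top3.png",t);g=cv2.cvtColor(t,cv2.COLOR_BGR2HSV)[:,:,2]
m=np.zeros(g.shape,bool);m[305:335,350:382]=g[305:335,350:382]<45
ys,xs=np.nonzero(m);c=((xs.min()+xs.max())/2,(ys.min()+ys.max())/2);p=ray("top",c,.23)
print(c,p,np.linalg.norm(p[:2]-H))
```

```text
11.5 [ 0.39255259 -0.44603491  0.30707408] [-0.01  0.08 -0.13 -0.05 -0.03  0.36] [ -57.3   24.3   82.1   -4.5   73.2 -123.6] [-0.4 -0.2  0.7]
(np.float64(364.0), np.float64(319.0)) [ 0.45695294 -0.11078771  0.23      ] 0.005015188064444374
```

```bash
python3 -c "
from rig import bot
print(bot.hand_in())"
```

```text
the job is handed in; nothing more can be done
None
```

I gripped the lamp knob from above and swung the arm about 73° until the head was over the round finger hole. I then opened the gripper and backed the robot away. The job was handed in at about 11.6 s of the 43 s allowed; no verdict is reported.

**Position:** in the last pictures the knob is about 5 mm level from the hole in the top view and 6 mm in the side view (limit 45 mm). It read the same in two top pictures about 0.9 s apart.

**Drawer front:** the round-hole front looks unmoved in the side view. I judged this by eye only, because the lamp head covers the hole in the top view.

**Robot:** it stands clear, with about 0 N on the tool.

**Disagreements:**
- **Early side-view readings:** they differed from the top view by 6–8 mm in y, which I put down to an incomplete colour mask, so I used the top-view values.
- **Force in the swing:** the gripped tool built up about 17 N of radial force, because my arc was a few mm off. I eased this before letting go.
- **Joint 6:** the retreat stopped short with the last joint at -163.5°, against a limit of -163.58°. I turned it back to -123.6° before handing in.

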